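# Roll a culture tube onto the reading line

### The arm

A 6-joint arm with a two-finger parallel gripper is mounted at the origin on the work surface. World frame = base frame: x ahead of the robot, y to its left, z up, the work surface at z = 0. Lengths are in m, angles in degrees, forces in N, time in s.
With the tool pointing down it reaches from about 0.4 to 0.825 m from the base axis. Payload 7 kg.
Tool frame: the origin (TCP) lies at the very end of the fingers, on their centre line; the grasp point (between the pads) lies r.grip_depth behind it (r.grip_depth is the distance from the TCP to the grasp point, in m); z points along the fingers, y is the direction in which the jaws open and shut (so a half turn about z gives the same grasp; the last joint's range is limited). The gripper opens to 88 mm and grips with 3 to 60 N. Pads are 19 mm wide; open, the fingers measure 130 mm over their backs; the gripper's body (78 mm by 193 mm) begins 47 mm behind the grasp point.
Start: joints at [92.653, 20.546, 0.682, 0, -70.136, -16.507], TCP at [0.162, 0.655, 0.227] pointing down, gripper open.
Joint ranges: [-176.03, 176.03], [-82.01, 121.73], [-58.28, 71.71], [-173.87, 95.51], [-174.79, -0.11], [-173.66, 173.66]. Speed limits (degrees/s): [136.94, 136.94, 172.46, 180, 180, 180].

### API

Orientations are given as [roll, pitch, yaw] about the fixed x, y, z axes, in that order (R = Rz(yaw) Ry(pitch) Rx(roll)).
In Python, from plant import r gives the robot as it stands. The module is installed in compiled form; this text tells all that it offers.
- The arm moves only by the tool step_arm, never from a script. Its argument "increments" is a list of rows, each a list of 3 entries, a list of its own where there are three numbers: the shift along the tool's x, y, z in m, then the turn, a rotation vector about the tool's x, y, z in rad, then the closure, from 0 (fully open) to 1 (shut). In form: [[[x, y, z], [wx, wy, wz], grip], ...]. A call has 1 to 10 rows; each row is the pose to reach, as a shift and turn from the pose commanded when the call began, along the tool's axes at that moment; what a row does not reach only later rows make up. A row lasts 1/10 s, in which the tool goes at most 50 mm and 8.59 degrees, less where a joint would pass 70% of its speed; a pose out of reach is approached as far as the arm can. A call with a gripper value outside its range is refused whole. The fingers move at their own pace and stop on an object; "force" is the grip in N (left out, the last holds). Time passes only in rows, so rows that repeat a pose let the fingers close. It gives the time, the measured TCP pose, the force and the opening at its end, in the units of the state.
- r.get_state(): the state, without advancing time (a new reading comes with each control period).
- r.capture(name): name is "side" or "top"; returns a dict with "color" (400x640x3 uint8, red, green, blue), "intrinsics" (3x3 intrinsics, pixels), "rvec" (rotation vector, rad) and "tvec" (3), from world to camera coordinates, as OpenCV has them. Camera axes: x right, y down, z forward; pixel columns grow to the right and rows downward; lengths in m; the calibration is good to about 2 mm. A picture is of the moment at which its call begins. There is no depth.
- r.close_job(): hands the job in, once; it reports no verdict.
The state is a dict: "time_s": time; "joints": joint angles; "qd": joint speeds; "joint_torque": joint torques, N m; "tcp_pos": TCP position; "eef_rot": TCP orientation; "contact_force": force on the tool from outside, world axes, zero at the start; "moment": the same for the moment, N m; "gripper_width": finger opening in m.
Only numpy, scipy, OpenCV 4.12 (cv2) and the standard library are available. Lean on these libraries where they do the work, as an engineer would, in place of code of your own. Each camera call takes 0.05 s, during which the arm holds its last target.

### The job

Without gripping or lifting it, roll the blue-capped glass tube across the light pad by gently pushing its top sideways with your fingertips (it must turn over as it goes, not slide), until it lies centred along the red line, and let go of it there. Then press the green button on the lamp switch box fully down and release it. Leave the yellow-capped tube and everything else where they are.

Things in the scene. Friction and masses are not known exactly. Their poses are not given: they have to be found in the camera images.
- blue_tube: closed glass tube half full of amber gel, blue cap, plain cylinder 30 mm across, 160 mm long, 80 g, lying 60 to 90 mm to one side of the red line, within 5 degrees of parallel. Origin mid-axis (15 mm above the pad); x along its axis to the cap; z up at the start, turns as it rolls. Rolling drag stops it soon when let go. A fingertip on its top travels twice as far as the tube; use short strokes.
- yellow_tube: the same kind of tube with a yellow cap, lying on the other side of the red line, 60 to 90 mm from it; not to be moved. Origin and axes as for the blue one.
- red_line (a point): middle of the red reading line, on the top surface of the light pad (16 mm above the bench). The line is 6 mm wide and 176 mm long and runs along this point's x; z is up. The pad is fixed, 200 mm (x) by 310 mm (y), with its centre here, flat, with black lips 6 mm high and 8 mm wide along its two y ends.
- lamp (a joint): travel of the green lamp button: 0 up, 0.006 m fully down (pressed). Sprung; fully down takes about 5 N; it comes back up when released.
- lamp_top (a point): middle of the top face of the green button, 30 mm in diameter, moving straight down; about 48 mm above the bench when up. It sits on a fixed white switch box 75 mm square and 30 mm high, to the left or right of the pad.
- dishes: stack of three culture dishes, 92 mm across and 42 mm high, on the other side of the pad from the switch box; not to be moved. Origin at the centre of its underside, z up.
- reagent: amber reagent bottle, 70 mm across, 120 mm high, beyond the pad; not to be moved. Origin at the centre of its underside.
- beaker: glass beaker, 80 mm across, 100 mm high, beyond the pad; not to be moved. Origin at the centre of its underside.
- lens: hand magnifier lying flat, lens 94 mm across, 10 mm thick, handle 100 mm long; on the bench to the right nearer the robot; not to be moved. Origin under the lens centre, handle along its -x.
- tally: small grey hand counter, 50 by 60 by 38 mm, on the bench to the left nearer the robot; not to be moved. Origin at the centre of its underside.

How it is judged (in metres and radians):
On the way, in this order (a step that is already met when the one before it is completed fails the run):
1. the blue-capped tube rolls: its upper side has turned underneath (angle between blue_tube's own z axis and vertical above 2.3 rad and z of blue_tube in the frame of red_line below 0.02 m), for 0.04 s.
2. the blue-capped tube lies at rest along the red line, let go (y of blue_tube in the frame of red_line between -0.008 and 0.008 m and x of blue_tube in the frame of red_line between -0.03 and 0.03 m and z of blue_tube in the frame of red_line between 0.012 and 0.018 m and angle between the x axis of blue_tube and the x axis of red_line, either way round below 0.175 rad and linear speed of blue_tube below 0.01 m/s and contact force between blue_tube and the arm below 0.1 N), for 0.3 s.
3. the lamp button is pressed fully down (value of joint lamp above 0.0048 m), for 0.05 s.
At the end, for the whole second after the job is handed in: Blue tube rolled over on its way, now untouched and at rest on the pad: within 8 mm of the red line across it, 30 mm of its middle along it, 10 degrees of parallel. Lamp button then pressed and up again. Yellow tube within 15 mm, other things within 20 mm, of their places (all of step 2 and value of joint lamp below 0.002 m and distance of yellow_tube from where it was at the start of the episode below 0.015 m).
It fails at once if the blue-capped tube is lifted more than 8 mm off the pad, or stood on end (z of blue_tube in the frame of red_line above 0.023 m or z of blue_tube in the frame of red_line below 0 m).
It fails at once if the glass tube is pressed with more than 40 N (contact force between blue_tube and the arm above 40 N).
It fails at once if the yellow-capped tube is moved more than 15 mm (distance of yellow_tube from where it was at the start of the episode above 0.015 m).
It fails at once if the dish stack, bottle, beaker, magnifier or hand counter is moved more than 20 mm (distance of any of dishes, reagent, beaker, lens, tally from where it was at the start of the episode above 0.02 m).
It also fails if it takes over 58 s, if anything falls off the work surface, if the arm or the gripper's body presses on something with over 40 N, if the wrist force passes 120 N, or if a joint passes its speed limit or range.

## Working session

There is one attempt and no reset: what is moved stays moved. The work goes in short steps, Python scripts to look and compute and a tool call to move; the robot and the scene stay as the last step left them, time stands still between calls to the robot, and variables do not carry over. Pictures are saved under pics/ and viewed, and the job is handed in when it is done.

Besides the shell and the picture viewer there is one more tool, called after "Emit:" by a JSON object that holds its "op" and its "data", one argument or row to a line. step_arm: Moves the arm, as the interface text tells. Its arguments: {"type":"object","properties":{"increments":{"type":"array","items":{"type":"array"}},"force":{"type":"number"}},"required":["increments"]}

```bash
mkdir -p pics; cat > h.py <<'E'
import numpy as np, cv2
from plant import r
def cap(n,f):
    c=r.capture(n); cv2.imwrite(f,c["color"][:,:,::-1]); np.savez(f+'.npz',**{k:c[k] for k in('intrinsics','rvec','tvec')}); return c
def ray(f,uv,z):
    c=np.load(f+'.npz'); R=cv2.Rodrigues(c['rvec'])[0]; t=c['tvec'].ravel()
    out=[]
    for (u,v) in uv:
        d=R.T@np.linalg.inv(c['intrinsics'])@np.array([u,v,1.]); o=-R.T@t
        out.append(o+d*(z-o[2])/d[2])
    return np.array(out)
def proj(f,P):
    c=np.load(f+'.npz'); return cv2.projectPoints(np.array(P,float).reshape(-1,3),c['rvec'],c['tvec'],c['intrinsics'],None)[0].reshape(-1,2)
E
python3 - <<'E'
from h import *
for n in('top','side'):
    c=cap(n,f'pics/{n}0.png'); R=cv2.Rodrigues(c['rvec'])[0]; print(n,-R.T@np.array(c['tvec']).ravel(), R[2])
s=r.get_state(); print(s, r.grip_depth)
E
```

```text
top [0.42734507 0.01396817 1.27303577] [ 0.08414113  0.00335953 -0.99644818]
side [0.3581352  0.82872256 0.95569798] [ 0.14794169 -0.67416494 -0.72361239]
{'time_s': 0.1, 'joints': array([ 9.26544489e+01,  2.05860548e+01,  6.39414912e-01, -1.81293409e-02,
       -7.01352560e+01, -1.65070593e+01]), 'qd': array([-0.05643095, -0.08055972,  0.16914342,  0.1949148 ,  0.01755504,
       -0.05452609]), 'joint_torque': array([-1.73703407e-03, -5.84163666e+01,  2.93747824e+01,  7.01544374e+00,
        1.00922061e-02, -5.87256682e-05]), 'tcp_pos': array([0.16152892, 0.65494232, 0.22573252]), 'eef_rot': array([ 1.79916636e+02, -6.93023436e-03, -1.38587780e+01]), 'contact_force': array([-0.12060064,  0.32712645, -0.04493875]), 'moment': array([-0.0693406 , -0.02581592,  0.02243689]), 'gripper_width': 0.087086975842644} 0.0188
```

```bash
sleep 0
```

```text
(no output)
```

View pics/top0.png

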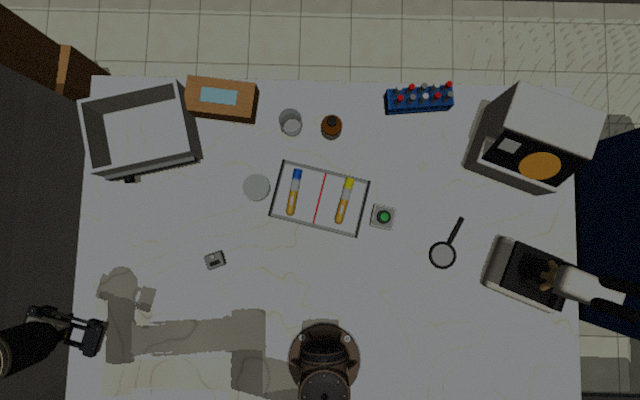

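View pics/side0.png

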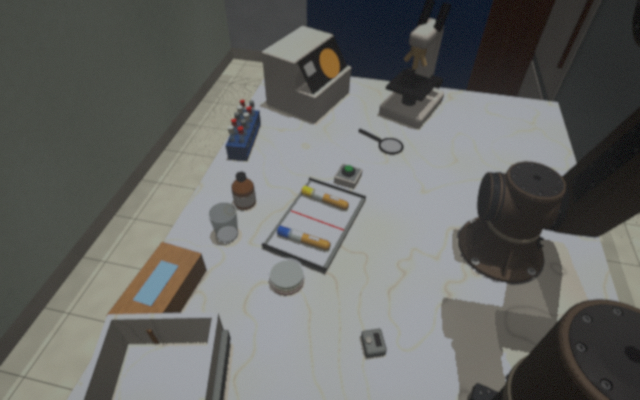

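The top view shows the pad with blue tube (~293,192), red line (~319,198), yellow tube (~345,200), and green button (~384,217). I'll enlarge both views.

```bash
python3 - <<'E'
import cv2
a=cv2.imread('pics/top0.png')[140:250,255:405]; cv2.imwrite('pics/top0c.png',cv2.resize(a,None,fx=5,fy=5,interpolation=cv2.INTER_CUBIC))
a=cv2.imread('pics/side0.png')[155:275,255:375]; cv2.imwrite('pics/side0c.png',cv2.resize(a,None,fx=5,fy=5,interpolation=cv2.INTER_CUBIC))
E
```

```text
(no output)
```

View pics/top0c.png

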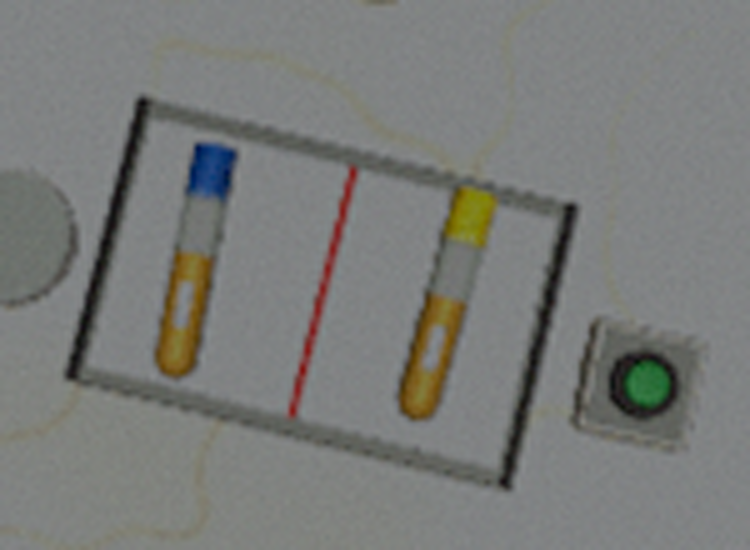

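View pics/side0c.png

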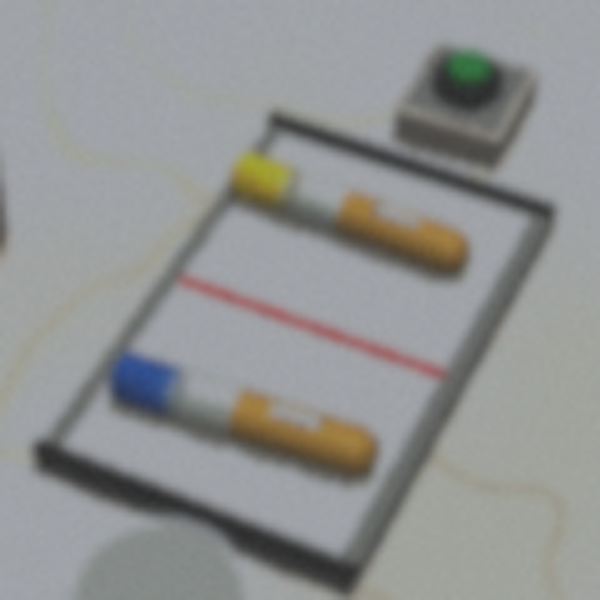

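```bash
python3 - <<'E'
from h import *
T=lambda L:[(255+(u+.5)/5-.5,140+(v+.5)/5-.5) for u,v in L]
S=lambda L:[(255+(u+.5)/5-.5,155+(v+.5)/5-.5) for u,v in L]
f='pics/top0.png';g='pics/side0.png'
def show(n,z,t,s):
    a=ray(f,T(t),z);b=ray(g,S(s),z); print(n,'\n top',a.round(4).tolist(),'\n side',b.round(4).tolist())
    if len(a)==2:
        for q in(a,b): d=q[0]-q[1]; print('  mid',q.mean(0).round(4),'len',np.linalg.norm(d).round(4),'ang',np.degrees(np.arctan2(d[1],d[0])).round(2))
show('red',.016,[(354,168),(292,417)],[(180,280),(446,376)])
show('blue',.031,[(215,144),(176,377)],[(112,376),(378,452)])
show('yel',.031,[(475,188),(417,418)],[(236,172),(467,252)])
show('btn',.048,[(648,383)],[(468,67)])
show('pad corners',.019,[(143,100),(573,205),(506,487),(73,378)],[(42,455),(277,120),(550,210),(348,585)])
E
```

```text
red 
 top [[0.6185, 0.0093, 0.016], [0.4477, 0.0468, 0.016]] 
 side [[0.6218, 0.0114, 0.016], [0.4496, 0.0493, 0.016]]
  mid [0.5331 0.028  0.016 ] len 0.1749 ang -12.38
  mid [0.5357 0.0304 0.016 ] len 0.1763 ang -12.42
blue 
 top [[0.6301, 0.1037, 0.031], [0.4721, 0.1247, 0.031]] 
 side [[0.6359, 0.1057, 0.031], [0.4753, 0.1247, 0.031]]
  mid [0.5511 0.1142 0.031 ] len 0.1594 ang -7.57
  mid [0.5556 0.1152 0.031 ] len 0.1617 ang -6.77
yel 
 top [[0.6048, -0.0726, 0.031], [0.449, -0.037, 0.031]] 
 side [[0.6076, -0.0728, 0.031], [0.4532, -0.0378, 0.031]]
  mid [ 0.5269 -0.0548  0.031 ] len 0.1598 ang -12.85
  mid [ 0.5304 -0.0553  0.031 ] len 0.1583 ang -12.77
btn 
 top [[0.4758, -0.188, 0.048]] 
 side [[0.4795, -0.1856, 0.048]]
pad corners 
 top [[0.6612, 0.1547, 0.019], [0.5966, -0.1403, 0.019], [0.4046, -0.0983, 0.019], [0.47, 0.1953, 0.019]] 
 side [[0.6613, 0.1608, 0.019], [0.5967, -0.1377, 0.019], [0.4097, -0.0968, 0.019], [0.4745, 0.207, 0.019]]
```

```bash
cat >> h.py <<'E'
from scipy.spatial.transform import Rotation as Ro
def go(p,yaw,s=None):
    s=s or r.get_state(); R0=Ro.from_euler('xyz',s['eef_rot'],degrees=True); R1=Ro.from_euler('xyz',[180,0,yaw],degrees=True)
    print('shift',R0.inv().apply(np.array(p)-s['tcp_pos']).round(4),'turn',(R0.inv()*R1).as_rotvec().round(4))
RED=np.array([.5345,.0292]); A=np.radians(-12.4); U=np.array([np.cos(A),np.sin(A)]); V=np.array([-np.sin(A),np.cos(A)])
def inl(p): d=np.array(p)[:2]-RED; return (d@U).round(4),(d@V).round(4)
E
python3 - <<'E'
from h import *
B=np.array([.553,.1147]); print(inl(B))
v=np.array([-np.sin(np.radians(-7.2)),np.cos(np.radians(-7.2))])
P=B+.007*v; print(P); go([*P,.12],-97.2)
print('reagent base side',ray('pics/side0.png',[(243,205)],0),'top z.12',ray('pics/top0.png',[(332,121)],.12),'beaker top',ray('pics/top0.png',[(290,117)],.1))
E
```

```text
(np.float64(-0.0003), np.float64(0.0875))
[0.55387733 0.1216448 ]
shift [0.5087 0.4236 0.1064] turn [ 1.1000e-03 -1.2000e-03  1.4546e+00]
reagent base side [[7.78337850e-01 8.65072023e-03 1.11022302e-16]] top z.12 [[ 0.77026741 -0.00691554  0.12      ]] beaker top [[0.78584493 0.12862703 0.1       ]]
```

Emit:
{"op": "step_arm", "data": {
  "increments": [
    [[0.05,0.042,0.007],[0,0,0.14],0],
    [[0.1,0.085,0.014],[0,0,0.28],0],
    [[0.15,0.127,0.021],[0,0,0.42],0],
    [[0.19,0.158,0.028],[0,0,0.56],0],
    [[0.23,0.19,0.035],[0,0,0.7],0],
    [[0.27,0.225,0.042],[0,0,0.84],0],
    [[0.31,0.258,0.05],[0,0,0.98],0],
    [[0.35,0.29,0.055],[0,0,1.12],0],
    [[0.39,0.325,0.06],[0,0,1.26],0],
    [[0.43,0.358,0.07],[0,0,1.4],0]
  ]
}}

```text
time_s: 1.1
tcp_pos: [0.4568, 0.2541, 0.1659]
eef_rot: [-180.0, 0.0, -94.4]
contact_force: [1.0, 1.4, -0.6]
gripper_width: 0.0876
```

```bash
python3 - <<'E'
from h import *
s=r.get_state();print(s['tcp_pos'],s['eef_rot'],s['contact_force']); go([.5539,.1216,.10],-97.2,s)
E
```

```text
[0.45676695 0.25408303 0.165855  ] [-1.79983301e+02  2.21547620e-02 -9.43762476e+01] [ 0.96685722  1.35731074 -0.57920748]
shift [ 0.1247 -0.1069  0.0658] turn [-0.0003  0.0004  0.0493]
```

Emit:
{"op": "step_arm", "data": {
  "increments": [
    [[0,0,0],[0,0,0],0],
    [[0,0,0],[0,0,0],0]
  ]
}}

```text
time_s: 1.3
tcp_pos: [0.4564, 0.2544, 0.1654]
eef_rot: [180.0, -0.0, -94.2]
contact_force: [0.3, -0.5, 0.9]
gripper_width: 0.0879
```

```bash
python3 - <<'E'
from h import *
s=r.get_state();print(s['tcp_pos'],s['eef_rot'],s['contact_force']); go([.5539,.1216,.10],-97.2,s)
E
```

```text
[0.45637818 0.25443728 0.16542353] [ 1.79961704e+02 -3.82168023e-02 -9.42069312e+01] [ 0.30150404 -0.4604186   0.91265332]
shift [ 0.1253 -0.107   0.0654] turn [ 0.0007 -0.0007  0.0522]
```

Emit:
{"op": "step_arm", "data": {
  "increments": [
    [[0.032,-0.027,0.016],[0,0,0.02],0],
    [[0.063,-0.054,0.033],[0,0,0.04],0],
    [[0.095,-0.08,0.049],[0,0,0.052],0],
    [[0.125,-0.107,0.065],[0,0,0.052],0],
    [[0.125,-0.107,0.065],[0,0,0.052],0],
    [[0.125,-0.107,0.065],[0,0,0.052],0]
  ]
}}

```text
time_s: 1.9
tcp_pos: [0.5537, 0.1239, 0.1003]
eef_rot: [179.9, -0.0, -97.0]
contact_force: [-0.7, 1.0, 0.8]
gripper_width: 0.0874
```

```bash
cat > look.py <<'E'
from h import *
import sys
n=sys.argv[1]
s=r.get_state();print(s['time_s'],s['tcp_pos'].round(4),s['eef_rot'].round(2),s['contact_force'].round(2))
cap('top','pics/top%s.png'%n);cap('side','pics/side%s.png'%n)
a=cv2.imread('pics/top%s.png'%n)[140:250,255:405];b=cv2.imread('pics/side%s.png'%n)[155:275,255:375]
cv2.imwrite('pics/c%s.png'%n,np.hstack([cv2.resize(a,(450,330),interpolation=cv2.INTER_CUBIC),cv2.resize(b,(330,330),interpolation=cv2.INTER_CUBIC)]))
E
python3 look.py 1; python3 -c "
from h import *
go([.5539,.1216,.06],-97.2)"
```

```text
1.9 [0.5537 0.1239 0.1003] [ 1.7994e+02 -4.0000e-02 -9.7030e+01] [-0.66  1.01  0.82]
shift [ 0.0034 -0.0006  0.0413] turn [-0.0005  0.0004  0.0047]
```

View pics/c1.png

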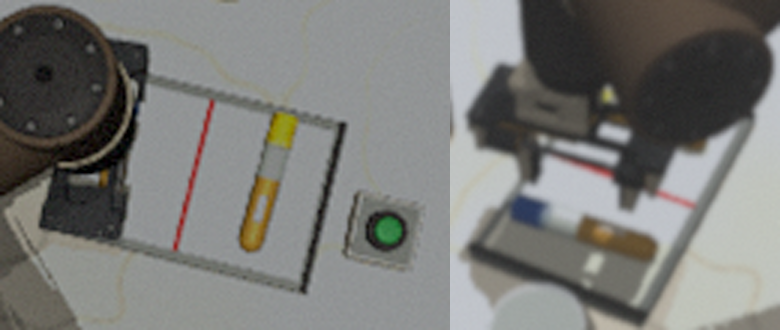

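The gripper hovers over the blue tube, with both fingers inside its length (side view, ~525,165 and ~630,185).

Emit:
{"op": "step_arm", "data": {
  "increments": [
    [[0.001,-0.0005,0.02],[0,0,0],0],
    [[0.002,-0.0005,0.04],[0,0,0],0],
    [[0.002,-0.0005,0.048],[0,0,0],0],
    [[0.002,-0.0005,0.05],[0,0,0],0],
    [[0.002,-0.0005,0.05],[0,0,0],0],
    [[0.002,-0.0005,0.05],[0,0,0],0]
  ]
}}

```text
time_s: 2.6
tcp_pos: [0.5546, 0.1222, 0.0519]
eef_rot: [-179.9, 0.0, -97.0]
contact_force: [-0.3, -0.2, -0.4]
gripper_width: 0.0874
```

```bash
python3 look.py 2
```

```text
2.6 [0.5546 0.1222 0.0519] [-1.7992e+02  5.0000e-02 -9.7000e+01] [-0.29 -0.19 -0.36]
```

View pics/c2.png

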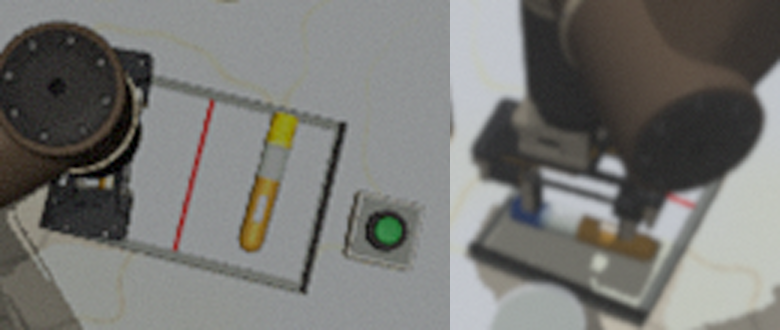

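Emit:
{"op": "step_arm", "data": {
  "increments": [
    [[0,0,0.002],[0,0,0],0],
    [[0,0,0.004],[0,0,0],0],
    [[0,0,0.005],[0,0,0],0],
    [[0,0,0.005],[0,0,0],0],
    [[0,0,0.005],[0,0,0],0]
  ]
}}

```text
time_s: 3.2
tcp_pos: [0.5542, 0.1214, 0.0461]
eef_rot: [-180.0, -0.0, -97.1]
contact_force: [-1.9, 0.4, 4.9]
gripper_width: 0.0876
```

Emit:
{"op": "step_arm", "data": {
  "increments": [
    [[0,0,0.001],[0,0,0],0],
    [[0,0,0.001],[0,0,0],0],
    [[0,0,0.001],[0,0,0],0]
  ]
}}

```text
time_s: 3.5
tcp_pos: [0.5542, 0.1216, 0.0459]
eef_rot: [-180.0, 0.0, -97.0]
contact_force: [-5.4, 0.3, 13.1]
gripper_width: 0.0884
```

Contact at z≈46 mm, as expected. I'll ease off and make the first stroke.

Emit:
{"op": "step_arm", "data": {
  "increments": [
    [[0,0,-0.0006],[0,0,0],0],
    [[0.002,0,-0.0006],[0,0,0],0],
    [[0.005,0,-0.0006],[0,0,0],0],
    [[0.009,0,-0.0006],[0,0,0],0],
    [[0.013,0,-0.0006],[0,0,0],0],
    [[0.017,0,-0.0006],[0,0,0],0],
    [[0.02,0,-0.0006],[0,0,0],0],
    [[0.022,0,-0.0006],[0,0,0],0],
    [[0.022,0,-0.0006],[0,0,0],0]
  ]
}}

```text
time_s: 4.4
tcp_pos: [0.5508, 0.0993, 0.046]
eef_rot: [180.0, -0.0, -97.1]
contact_force: [-5.8, 0.4, 11.4]
gripper_width: 0.0876
```

```bash
python3 look.py 3
```

```text
4.4 [0.5508 0.0993 0.046 ] [ 1.7996e+02 -2.0000e-02 -9.7050e+01] [-5.84  0.36 11.41]
```

View pics/c3.png

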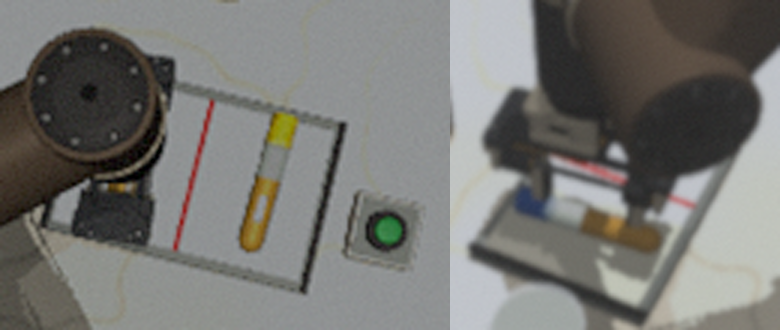

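Emit:
{"op": "step_arm", "data": {
  "increments": [
    [[0,0,-0.004],[0,0,0],0],
    [[0,0,-0.01],[0,0,0],0],
    [[-0.011,0,-0.01],[0,0,0],0],
    [[-0.011,0,-0.01],[0,0,0],0],
    [[-0.011,0,-0.01],[0,0,0],0]
  ]
}}

```text
time_s: 5.0
tcp_pos: [0.5527, 0.111, 0.0553]
eef_rot: [180.0, -0.0, -97.0]
contact_force: [-0.0, -0.9, -0.6]
gripper_width: 0.0875
```

```bash
python3 look.py 4; python3 -c "
import cv2
a=cv2.imread('pics/side4.png')[155:275,255:375]; cv2.imwrite('pics/side4c.png',cv2.resize(a,None,fx=5,fy=5,interpolation=cv2.INTER_CUBIC))"
```

```text
5.0 [0.5527 0.111  0.0553] [179.99  -0.   -97.02] [-0.02 -0.94 -0.64]
```

View pics/side4c.png

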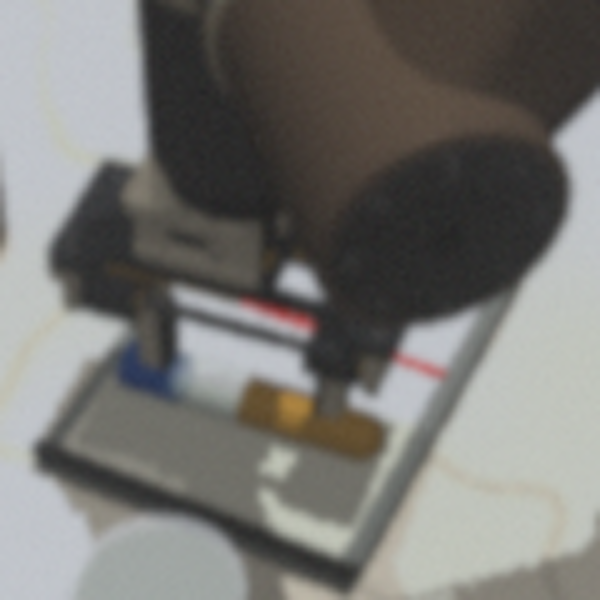

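```bash
cat >> h.py <<'E'
def tube(f,cap,tip,z=.031):
    q=ray(f,[(255+(u+.5)/5-.5,155+(v+.5)/5-.5) for u,v in (cap,tip)],z)-np.array([.0015,.001,0]); d=q[0]-q[1]; m=q.mean(0)
    print('mid',m.round(4),'len',np.linalg.norm(d).round(4),'ang',np.degrees(np.arctan2(d[1],d[0])).round(2),'line xy',inl(m))
E
python3 -c "
from h import *
tube('pics/side0.png',(112,376),(378,452));tube('pics/side4.png',(121,364),(385,436))"
```

```text
mid [0.5541 0.1142 0.031 ] len 0.1617 ang -6.77 line xy (np.float64(0.0009), np.float64(0.0872))
mid [0.5521 0.1033 0.031 ] len 0.1605 ang -6.05 line xy (np.float64(0.0012), np.float64(0.0761))
```

Emit:
{"op": "step_arm", "data": {
  "increments": [
    [[0,0,0.006],[0,0,0],0],
    [[0,0,0.0095],[0,0,0],0],
    [[0.002,0,0.0095],[0,0,0.003],0],
    [[0.007,0,0.0095],[0,0,0.012],0],
    [[0.013,0,0.0095],[0,0,0.022],0],
    [[0.019,0,0.0095],[0,0,0.032],0],
    [[0.025,0,0.0095],[0,0,0.042],0],
    [[0.029,0,0.0095],[0,0,0.048],0],
    [[0.03,0,0.0095],[0,0,0.05],0],
    [[0.03,0,0.0095],[0,0,0.05],0]
  ]
}}

```text
time_s: 6.1
tcp_pos: [0.5489, 0.0805, 0.046]
eef_rot: [180.0, -0.0, -99.9]
contact_force: [-1.6, 1.4, 4.8]
gripper_width: 0.0874
```

Emit:
{"op": "step_arm", "data": {
  "increments": [
    [[0,0,-0.004],[0,0,0],0],
    [[0,0,-0.01],[0,0,0],0],
    [[-0.015,0,-0.01],[0,0,-0.025],0],
    [[-0.015,0,-0.01],[0,0,-0.025],0],
    [[-0.015,0,-0.01],[0,0,-0.025],0]
  ]
}}

```text
time_s: 6.6
tcp_pos: [0.5517, 0.0962, 0.0559]
eef_rot: [180.0, 0.0, -98.4]
contact_force: [-0.0, -0.4, 0.1]
gripper_width: 0.0876
```

```bash
python3 look.py 5; python3 -c "
import cv2
a=cv2.imread('pics/side5.png')[155:275,255:375]; cv2.imwrite('pics/side5c.png',cv2.resize(a,None,fx=5,fy=5,interpolation=cv2.INTER_CUBIC))"
```

```text
6.6 [0.5517 0.0962 0.0559] [180.     0.   -98.43] [-0.04 -0.37  0.11]
```

View pics/side5c.png

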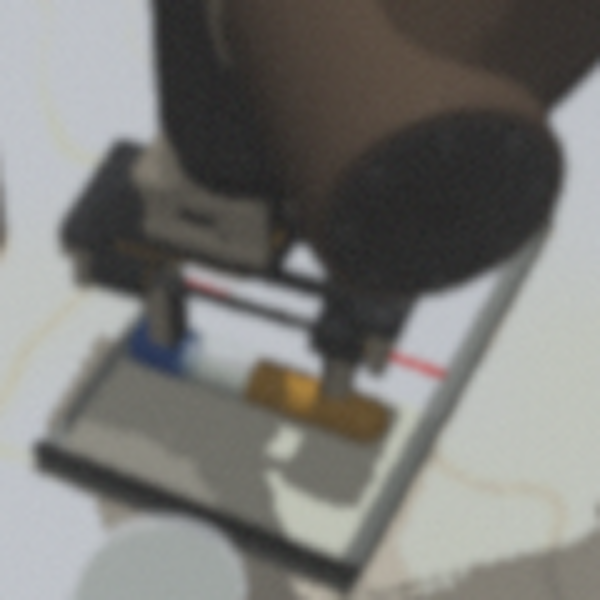

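```bash
python3 -c "
from h import *
tube('pics/side5.png',(131,339),(393,420))"
```

```text
mid [0.5509 0.0873 0.031 ] len 0.1633 ang -8.57 line xy (np.float64(0.0035), np.float64(0.0603))
```

Emit:
{"op": "step_arm", "data": {
  "increments": [
    [[0.002,0,0.006],[0,0,0],0],
    [[0.002,0,0.01],[0,0,0],0],
    [[0.004,0,0.01],[0,0,0.003],0],
    [[0.009,0,0.01],[0,0,0.012],0],
    [[0.015,0,0.01],[0,0,0.022],0],
    [[0.021,0,0.01],[0,0,0.032],0],
    [[0.027,0,0.01],[0,0,0.042],0],
    [[0.031,0,0.01],[0,0,0.048],0],
    [[0.032,0,0.01],[0,0,0.05],0],
    [[0.032,0,0.01],[0,0,0.05],0]
  ]
}}

```text
time_s: 7.7
tcp_pos: [0.5464, 0.0634, 0.046]
eef_rot: [180.0, -0.0, -101.4]
contact_force: [-2.7, 1.1, 5.8]
gripper_width: 0.0878
```

Emit:
{"op": "step_arm", "data": {
  "increments": [
    [[0,0,-0.004],[0,0,0],0],
    [[0,0,-0.01],[0,0,0],0],
    [[-0.015,0,-0.01],[0,0,-0.025],0],
    [[-0.015,0,-0.01],[0,0,-0.025],0],
    [[-0.015,0,-0.01],[0,0,-0.025],0]
  ]
}}

```text
time_s: 8.2
tcp_pos: [0.55, 0.0792, 0.0559]
eef_rot: [180.0, 0.0, -99.9]
contact_force: [-1.1, -0.3, 0.4]
gripper_width: 0.088
```

Emit:
{"op": "step_arm", "data": {
  "increments": [
    [[0,0,0.006],[0,0,0],0],
    [[0,0,0.0097],[0,0,0],0],
    [[0.002,0,0.0097],[0,0,0.003],0],
    [[0.007,0,0.0097],[0,0,0.012],0],
    [[0.013,0,0.0097],[0,0,0.022],0],
    [[0.019,0,0.0097],[0,0,0.032],0],
    [[0.025,0,0.0097],[0,0,0.042],0],
    [[0.029,0,0.0097],[0,0,0.048],0],
    [[0.03,0,0.0097],[0,0,0.05],0],
    [[0.03,0,0.0097],[0,0,0.05],0]
  ]
}}

```text
time_s: 9.2
tcp_pos: [0.5446, 0.0488, 0.0462]
eef_rot: [180.0, -0.0, -102.8]
contact_force: [-2.0, 0.3, 2.7]
gripper_width: 0.0876
```

Emit:
{"op": "step_arm", "data": {
  "increments": [
    [[0,0,-0.004],[0,0,0],0],
    [[0,0,-0.01],[0,0,0],0],
    [[-0.015,0,-0.01],[0,0,-0.025],0],
    [[-0.015,0,-0.01],[0,0,-0.025],0],
    [[-0.015,0,-0.01],[0,0,-0.025],0]
  ]
}}

```text
time_s: 9.7
tcp_pos: [0.5482, 0.0644, 0.0563]
eef_rot: [-180.0, 0.0, -101.3]
contact_force: [0.0, 0.2, -0.1]
gripper_width: 0.0878
```

```bash
python3 look.py 6; python3 -c "
import cv2
a=cv2.imread('pics/side6.png')[155:275,255:375]; cv2.imwrite('pics/side6c.png',cv2.resize(a,None,fx=5,fy=5,interpolation=cv2.INTER_CUBIC))"
```

```text
9.7 [0.5482 0.0644 0.0563] [-1.7999e+02  1.0000e-02 -1.0129e+02] [ 0.03  0.25 -0.09]
```

View pics/side6c.png

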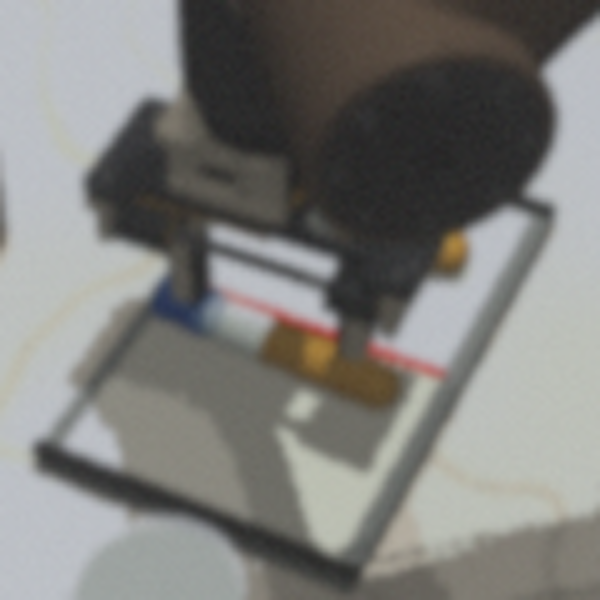

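```bash
python3 -c "
from h import *
tube('pics/side6.png',(154,296),(401,387))"
```

```text
mid [0.5491 0.0571 0.031 ] len 0.1613 ang -12.63 line xy (np.float64(0.0082), np.float64(0.0304))
```

Emit:
{"op": "step_arm", "data": {
  "increments": [
    [[0,0,0.006],[0,0,0],0],
    [[0,0,0.0101],[0,0,0],0],
    [[0.002,0,0.0101],[0,0,0],0],
    [[0.007,0,0.0101],[0,0,0],0],
    [[0.013,0,0.0101],[0,0,0],0],
    [[0.019,0,0.0101],[0,0,0],0],
    [[0.025,0,0.0101],[0,0,0],0],
    [[0.029,0,0.0101],[0,0,0],0],
    [[0.03,0,0.0101],[0,0,0],0],
    [[0.03,0,0.0101],[0,0,0],0]
  ]
}}

```text
time_s: 10.8
tcp_pos: [0.5414, 0.0338, 0.046]
eef_rot: [179.9, -0.0, -101.4]
contact_force: [-3.7, 0.0, 5.2]
gripper_width: 0.0877
```

Emit:
{"op": "step_arm", "data": {
  "increments": [
    [[0,0,-0.004],[0,0,0],0],
    [[0,0,-0.01],[0,0,0],0],
    [[-0.015,0,-0.01],[0,0,0],0],
    [[-0.015,0,-0.01],[0,0,0],0],
    [[-0.015,0,-0.01],[0,0,0],0]
  ]
}}

```text
time_s: 11.3
tcp_pos: [0.5452, 0.0496, 0.0561]
eef_rot: [-180.0, 0.0, -101.3]
contact_force: [0.5, -0.1, 0.4]
gripper_width: 0.0876
```

```bash
python3 look.py 7; python3 -c "
import cv2
a=cv2.imread('pics/side7.png')[155:275,255:375]; cv2.imwrite('pics/side7c.png',cv2.resize(a,None,fx=5,fy=5,interpolation=cv2.INTER_CUBIC))"
```

```text
11.3 [0.5452 0.0496 0.0561] [-180.     0.  -101.3] [ 0.49 -0.14  0.4 ]
```

View pics/side7c.png

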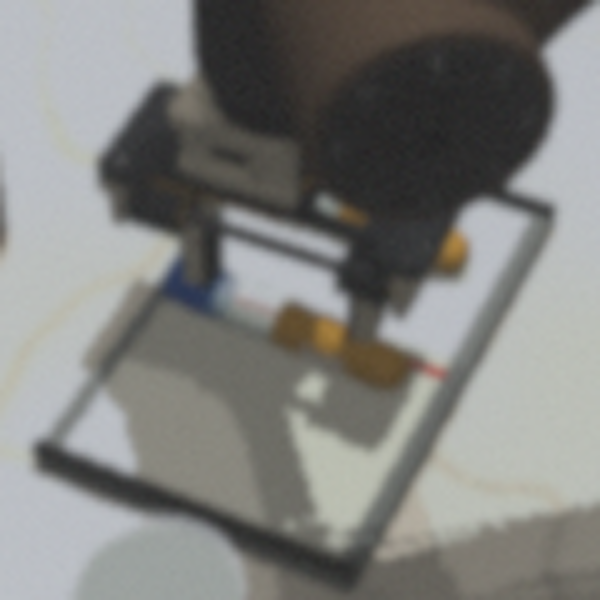

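```bash
python3 -c "
from h import *
tube('pics/side7.png',(166,272),(412,367))"
```

```text
mid [0.5466 0.0388 0.031 ] len 0.1638 ang -13.96 line xy (np.float64(0.0097), np.float64(0.012))
```

Emit:
{"op": "step_arm", "data": {
  "increments": [
    [[0.001,0,0.006],[0,0,0],0],
    [[0.001,0,0.0101],[0,0,0],0],
    [[0.003,0,0.0101],[0,0,0],0],
    [[0.008,0,0.0101],[0,0,0],0],
    [[0.014,0,0.0101],[0,0,0],0],
    [[0.02,0,0.0101],[0,0,0],0],
    [[0.025,0,0.0101],[0,0,0],0],
    [[0.027,0,0.0101],[0,0,0],0],
    [[0.028,0,0.0101],[0,0,0],0],
    [[0.028,0,0.0101],[0,0,0],0]
  ]
}}

```text
time_s: 12.4
tcp_pos: [0.5389, 0.0211, 0.046]
eef_rot: [179.9, -0.0, -101.4]
contact_force: [-3.6, 1.2, 6.5]
gripper_width: 0.0876
```

Emit:
{"op": "step_arm", "data": {
  "increments": [
    [[0,0,-0.003],[0,0,0],0],
    [[0,0,-0.01],[0,0,0],0],
    [[0,0,-0.05],[0,0,0],0],
    [[-0.05,0,-0.08],[0,0,0],0],
    [[-0.1,0,-0.09],[0,0,0],0],
    [[-0.15,0,-0.09],[0,0,0],0],
    [[-0.18,0,-0.09],[0,0,0],0],
    [[-0.18,0,-0.09],[0,0,0],0]
  ]
}}

```text
time_s: 13.2
tcp_pos: [0.5762, 0.2024, 0.1364]
eef_rot: [-179.9, 0.1, -101.1]
contact_force: [-1.2, -1.2, -0.5]
gripper_width: 0.0874
```

```bash
python3 look.py 8; python3 -c "
import cv2
a=cv2.imread('pics/side8.png')[155:275,255:375]; cv2.imwrite('pics/side8c.png',cv2.resize(a,None,fx=5,fy=5,interpolation=cv2.INTER_CUBIC))
a=cv2.imread('pics/top8.png')[140:250,255:405]; cv2.imwrite('pics/top8c.png',cv2.resize(a,None,fx=5,fy=5,interpolation=cv2.INTER_CUBIC))"
```

```text
13.2 [0.5762 0.2024 0.1364] [-1.7992e+02  6.0000e-02 -1.0114e+02] [-1.21 -1.21 -0.5 ]
```

View pics/side8c.png

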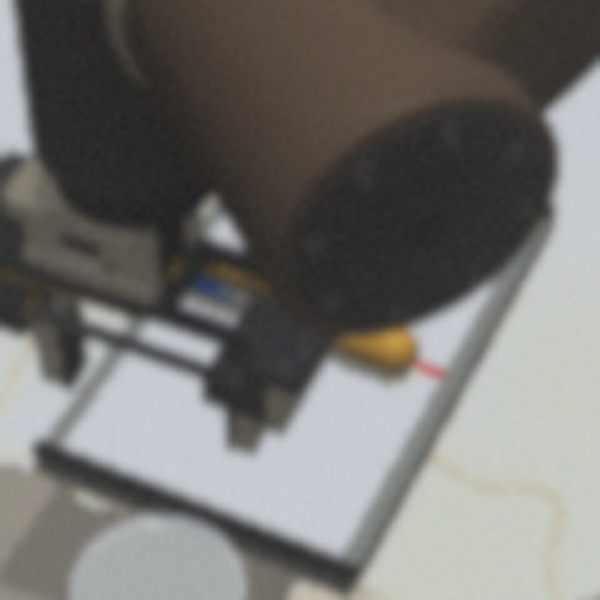

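View pics/top8c.png

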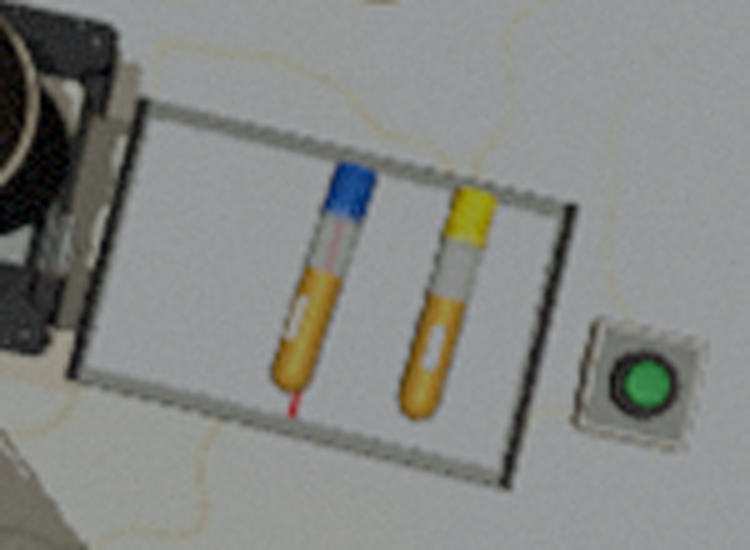

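The top view has the tube lying over the red line: cap end at crop (356,164), tip at (291,391). The yellow tube is unmoved.

```bash
python3 -c "
from h import *
T=lambda L:[(255+(u+.5)/5-.5,140+(v+.5)/5-.5) for u,v in L]
f='pics/top8.png'
a=ray(f,T([(356,164),(291,391)]),.031);b=ray(f,T([(354,168),(292,417)]),.016)
d=a[0]-a[1];print(a.mean(0)-b.mean(0),np.linalg.norm(d),np.degrees(np.arctan2(d[1],d[0])))
e=(a.mean(0)-b.mean(0))[:2];print(e@U,e@V)
print(ray(f,T([(648,384)]),.048))
go([.4775,-.187,.12],-101.3)
"
```

```text
[ 0.00877356 -0.00022513  0.015     ] 0.15918192412060994 -14.357954081292045
0.008617238391482497 0.0016641155266003587
[[ 0.47514631 -0.18800931  0.048     ]]
shift [0.3974 0.02   0.016 ] turn [ 0.0005 -0.0005  0.0008]
```

Emit:
{"op": "step_arm", "data": {
  "increments": [
    [[0.045,0.002,0],[0,0,0],1],
    [[0.09,0.004,0],[0,0,0],1],
    [[0.135,0.006,0],[0,0,0],1],
    [[0.18,0.008,0],[0,0,0],1],
    [[0.225,0.01,0],[0,0,0],1],
    [[0.27,0.012,0],[0,0,0],1],
    [[0.315,0.015,0],[0,0,0],1],
    [[0.36,0.018,0],[0,0,0],1],
    [[0.397,0.02,0],[0,0,0],1],
    [[0.397,0.02,0.01],[0,0,0],1]
  ]
}}

```text
time_s: 14.3
tcp_pos: [0.4757, -0.1914, 0.1271]
eef_rot: [-179.9, -0.0, -101.6]
contact_force: [-0.2, 0.3, 0.3]
gripper_width: 0.013
```

Emit:
{"op": "step_arm", "data": {
  "increments": [
    [[0,0,0],[0,0,0],1],
    [[0,0,0],[0,0,0],1],
    [[0,0,0],[0,0,0],1]
  ]
}}

```text
time_s: 14.6
tcp_pos: [0.4775, -0.1868, 0.1264]
eef_rot: [-180.0, -0.0, -101.3]
contact_force: [0.8, 0.1, -0.4]
gripper_width: 0.0008
```

```bash
python3 look.py 9; python3 -c "
from h import *
go([.4775,-.187,.06],-101.3)"
```

```text
14.6 [ 0.4775 -0.1868  0.1264] [-179.98   -0.   -101.29] [ 0.76  0.08 -0.39]
shift [0.0005 0.0001 0.0664] turn [-0.0005  0.0001  0.0007]
```

View pics/c9.png

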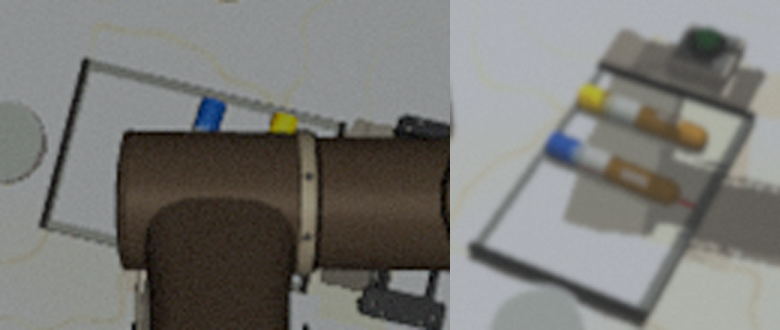

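The side view shows both tubes in place and the switch box clear below the closed fingers. Pressing now.

Emit:
{"op": "step_arm", "data": {
  "increments": [
    [[0,0,0.03],[0,0,0],1],
    [[0,0,0.06],[0,0,0],1],
    [[0,0,0.074],[0,0,0],1],
    [[0,0,0.077],[0,0,0],1],
    [[0,0,0.08],[0,0,0],1],
    [[0,0,0.082],[0,0,0],1],
    [[0,0,0.082],[0,0,0],1]
  ]
}}

```text
time_s: 15.4
tcp_pos: [0.4772, -0.1869, 0.0461]
eef_rot: [-180.0, -0.0, -101.3]
contact_force: [-7.2, 5.6, 16.4]
gripper_width: 0.0006
```

Emit:
{"op": "step_arm", "data": {
  "increments": [
    [[0,0,0.001],[0,0,0],1],
    [[0,0,0.002],[0,0,0],1],
    [[0,0,0.002],[0,0,0],1]
  ]
}}

```text
time_s: 15.7
tcp_pos: [0.4773, -0.187, 0.0457]
eef_rot: [-179.9, -0.0, -101.3]
contact_force: [-13.9, 8.7, 35.1]
gripper_width: 0.0005
```

Force is high with the fingers stopped at z = 45.7 mm, so I'm backing off to find out why.

Emit:
{"op": "step_arm", "data": {
  "increments": [
    [[0,0,-0.002],[0,0,0],1],
    [[0,0,-0.0025],[0,0,0],1],
    [[0,0,-0.0025],[0,0,0],1]
  ]
}}

```text
time_s: 16.0
tcp_pos: [0.4777, -0.1871, 0.0462]
eef_rot: [-179.9, 0.0, -101.3]
contact_force: [-4.5, 2.9, 10.5]
gripper_width: 0.0006
```

```bash
python3 look.py 10;  python3 -c "
import cv2
a=cv2.imread('pics/side10.png')[145:205,310:390]; cv2.imwrite('pics/side10c.png',cv2.resize(a,None,fx=8,fy=8,interpolation=cv2.INTER_CUBIC))
a=cv2.imread('pics/side7.png')[145:205,310:390]; a=cv2.imread('pics/side0.png')[145:205,310:390];cv2.imwrite('pics/side0d.png',cv2.resize(a,None,fx=8,fy=8,interpolation=cv2.INTER_CUBIC))"
```

```text
16.0 [ 0.4777 -0.1871  0.0462] [-1.7990e+02  2.0000e-02 -1.0132e+02] [-4.54  2.87 10.52]
```

View pics/side10c.png

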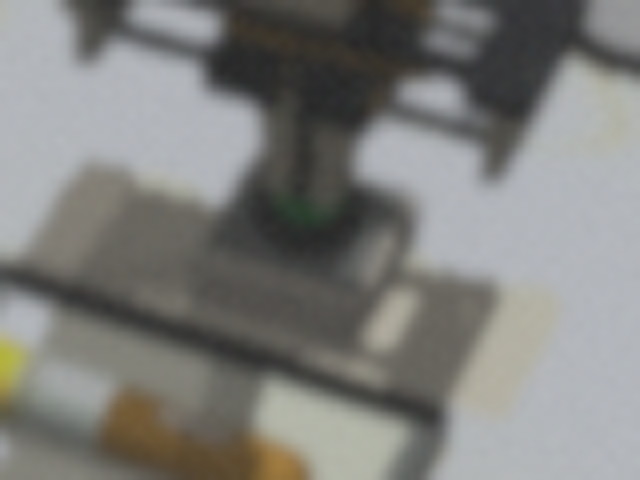

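View pics/side0d.png

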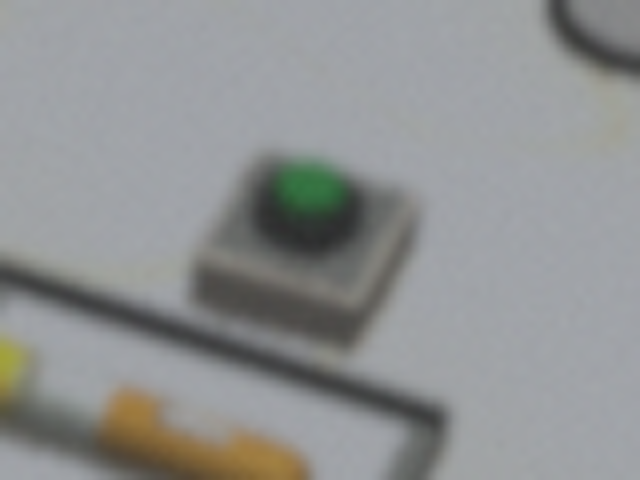

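Triangulation puts the button top at about 48 mm, so the closed fingers (~40 × 19 mm) are resting on the dark collar around it, at about 46 mm. I'll lift, tilt the tool 20°, and press with one finger's lower edge inside the collar.

Emit:
{"op": "step_arm", "data": {
  "increments": [
    [[0,0,-0.02],[0,0,0],1],
    [[0,0,-0.05],[0,0,0],1],
    [[0,0.005,-0.05],[-0.12,0,0],1],
    [[0,0.01,-0.05],[-0.24,0,0],1],
    [[0,0.013,-0.05],[-0.35,0,0],1],
    [[0,0.013,-0.05],[-0.35,0,0],1],
    [[0,0.013,-0.05],[-0.35,0,0],1]
  ]
}}

```text
time_s: 16.8
tcp_pos: [0.4652, -0.1847, 0.0942]
eef_rot: [160.0, -0.0, -101.4]
contact_force: [-0.8, -0.2, 0.1]
gripper_width: 0.0001
```

```bash
cat > til.py <<'E'
from h import *
s=r.get_state(); R=Ro.from_euler('xyz',s['eef_rot'],degrees=True)
print(s['time_s'],s['tcp_pos'].round(4),s['eef_rot'].round(2),s['contact_force'].round(1)); print(R.as_matrix().round(3))
for h in(15,18,21): print(h,'edge',(s['tcp_pos']+R.apply([0,-h/1000,0])).round(4))
tgt=np.array([.477,-.187,0])+np.array([*(0.004*U),.058]); e=s['tcp_pos']+R.apply([0,-.018,0])
print('to edge z58',R.inv().apply(tgt-e).round(4),'per mm down',R.inv().apply([0,0,-.001]))
E
python3 til.py; python3 look.py 11;  python3 -c "
import cv2
a=cv2.imread('pics/side11.png')[125:205,290:410]; cv2.imwrite('pics/side11c.png',cv2.resize(a,None,fx=6,fy=6,interpolation=cv2.INTER_CUBIC))"
```

```text
16.8 [ 0.4652 -0.1847  0.0942] [ 160.02   -0.   -101.35] [-0.8 -0.2  0.1]
[[-0.197 -0.921 -0.335]
 [-0.98   0.185  0.067]
 [ 0.     0.342 -0.94 ]]
15 edge [ 0.4791 -0.1875  0.089 ]
18 edge [ 0.4818 -0.1881  0.088 ]
21 edge [ 0.4846 -0.1886  0.087 ]
to edge z58 [-0.     -0.0094  0.0285] per mm down [-4.22703208e-08 -3.41770700e-04  9.39783372e-04]
16.8 [ 0.4652 -0.1847  0.0942] [ 160.02   -0.   -101.35] [-0.77 -0.21  0.12]
```

View pics/side11c.png

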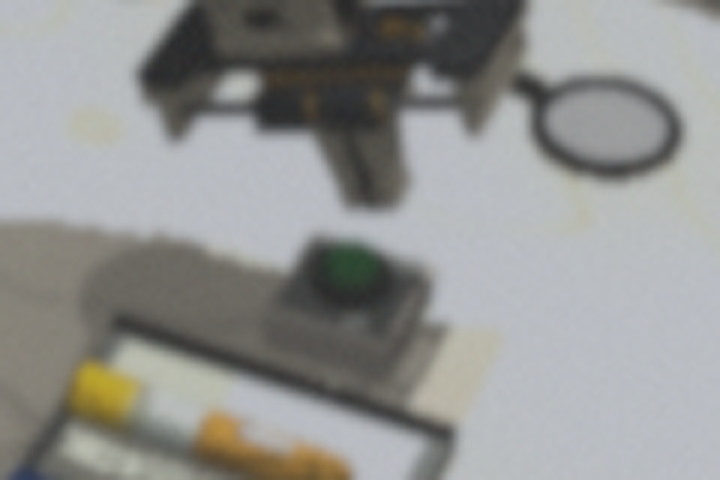

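Emit:
{"op": "step_arm", "data": {
  "increments": [
    [[0,-0.005,0.014],[0,0,0],1],
    [[0,-0.0094,0.0285],[0,0,0],1],
    [[0,-0.0121,0.036],[0,0,0],1],
    [[0,-0.0128,0.038],[0,0,0],1],
    [[0,-0.0135,0.04],[0,0,0],1],
    [[0,-0.0142,0.042],[0,0,0],1],
    [[0,-0.0142,0.042],[0,0,0],1]
  ]
}}

```text
time_s: 17.6
tcp_pos: [0.4632, -0.1845, 0.0507]
eef_rot: [159.9, -0.0, -101.3]
contact_force: [-2.7, 1.5, 3.7]
gripper_width: 0.0001
```

```bash
python3 til.py
```

```text
17.6 [ 0.4632 -0.1845  0.0507] [ 159.93   -0.   -101.34] [-2.7  1.5  3.7]
[[-0.197 -0.921 -0.336]
 [-0.98   0.185  0.067]
 [ 0.     0.343 -0.939]]
15 edge [ 0.477  -0.1873  0.0455]
18 edge [ 0.4798 -0.1878  0.0445]
21 edge [ 0.4825 -0.1884  0.0435]
to edge z58 [-0.0002  0.0036 -0.0131] per mm down [-1.28335765e-08 -3.43099865e-04  9.39298931e-04]
```

A springy 3.7 N now, below the collar height. I'll continue down.

Emit:
{"op": "step_arm", "data": {
  "increments": [
    [[0,-0.0003,0.001],[0,0,0],1],
    [[0,-0.0007,0.002],[0,0,0],1],
    [[0,-0.0007,0.002],[0,0,0],1]
  ]
}}

```text
time_s: 17.9
tcp_pos: [0.4632, -0.1846, 0.0496]
eef_rot: [159.9, -0.0, -101.3]
contact_force: [-4.9, 3.4, 15.2]
gripper_width: 0.0004
```

Emit:
{"op": "step_arm", "data": {
  "increments": [
    [[0,-0.0003,0.001],[0,0,0],1],
    [[0,-0.0005,0.0015],[0,0,0],1],
    [[0,-0.0005,0.0015],[0,0,0],1]
  ]
}}

```text
time_s: 18.2
tcp_pos: [0.4632, -0.1846, 0.0493]
eef_rot: [159.9, -0.0, -101.3]
contact_force: [-5.3, 4.2, 25.0]
gripper_width: 0.0002
```

Spring-like up to about 4 N, then a hard stop with the edge at about 42 mm. That matches full travel (48 − 6 mm). Releasing.

Emit:
{"op": "step_arm", "data": {
  "increments": [
    [[0,0.003,-0.009],[0,0,0],1],
    [[0,0.01,-0.03],[0,0,0],1],
    [[0,0.025,-0.07],[0,0,0],1],
    [[0,0.035,-0.1],[0,0,0],1],
    [[0.08,0.035,-0.1],[0,0,0],1],
    [[0.12,0.035,-0.1],[0,0,0],1],
    [[0.15,0.035,-0.1],[0,0,0],1],
    [[0.15,0.035,-0.1],[0,0,0],1],
    [[0.15,0.035,-0.1],[0,0,0],1]
  ]
}}

```text
time_s: 19.1
tcp_pos: [0.4351, -0.333, 0.152]
eef_rot: [160.0, -0.0, -101.5]
contact_force: [-0.1, 0.2, -0.2]
gripper_width: 0.0006
```

```bash
python3 look.py 12; python3 -c "
import cv2
a=cv2.imread('pics/top12.png')[140:250,255:405]; cv2.imwrite('pics/top12c.png',cv2.resize(a,None,fx=5,fy=5,interpolation=cv2.INTER_CUBIC))"
```

```text
19.1 [ 0.4351 -0.333   0.152 ] [ 159.99   -0.   -101.5 ] [-0.08  0.24 -0.21]
```

View pics/top12c.png

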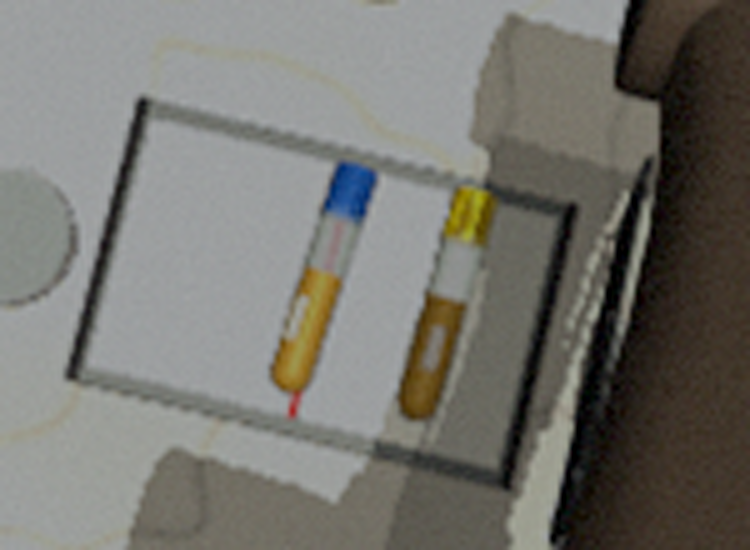

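View pics/side12.png

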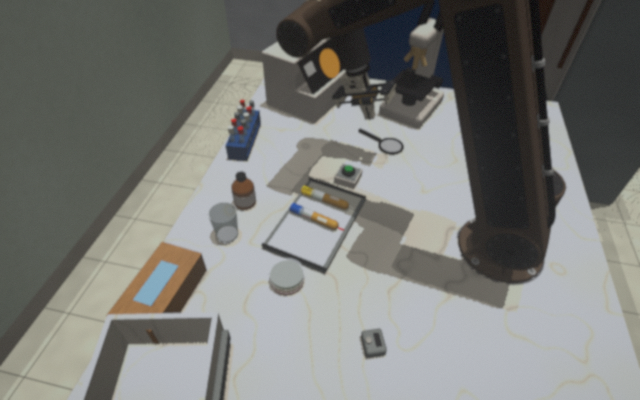

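The blue tube lies on the red line (crop 356,164 to 291,391) and the yellow tube, dishes, bottle, beaker, lens and counter are where they were. The button is clear. Handing in.

```bash
python3 -c "
from plant import r
print(r.close_job())"
```

```text
the job is handed in; nothing more can be done
None
```

The blue tube is on the red line and the lamp button has been pressed and released. I handed the job in at about 19 s of the 58 s allowed; it reports no verdict.

- **Rolling:** I rolled the tube about 86 mm in six short two-finger strokes on its top. The most force I read was about 13 N, with readings taken only between moves. It turned as it went: the label moved round, and the tube travelled half as far as the fingers.
- **Final tube position:** the top camera puts it about 2 mm off the line across, 9 mm along and 2° from parallel, untouched. An earlier side-camera reading differed from the rolling distance by about 3 mm, which is still within the 8 mm limit.
- **Lamp button:** my first press failed. The closed fingers rested on the collar around the button, with a reading of 35 N against the 40 N limit. I then tilted the tool 20° and pressed with one finger's edge. It felt springy to about 4 N, then reached a hard stop at about 42 mm height, which matches the full 6 mm of travel. The joint value itself can't be read, so full travel is inferred from force and height.
- **Everything else:** the last pictures showed the yellow tube and the other objects in their places, by eye. The arm was clear of the button, but I did not measure its height after release.

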